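Tuck and hold the cover of a screened RF test box

TASK

Close the screened box: pick up its loose aluminium cover by the black handle, tuck the cover's plain edge under the copper spring strip and slide it in to the stop without prising the strip up (more than 6 mm bends it), then press the cover down flat on its seat against the sprung gasket. Keep holding it pressed flat so that I can do up its two screws: the program finishes while the robot is still holding it down. Leave the red screwdriver, white bottle, grey case and green circuit board where they are.

Things in the scene. Friction and masses are not known exactly. Their poses are not given: they have to be found in the camera images.
- screened_box: Fixed grey aluminium box, 160 x 108 mm. Origin: centre of its underside, z up, +x towards its closed far compartment (grey plate, clamp bar, top 43 mm). The near part (x -80 to +33 mm) is open, a green board inside. Cover seat 30 mm above the bench: ledges along both sides, near rim, partition. Side walls rise 5 mm over the seat, inner faces at y = +-44.5 mm. No wall over the near rim.
- end_stop (a point): On the box (x +33, y 0, z 30 mm in its frame): foot of the vertical face, 7 mm high above the seat, at which the cover's plain edge stops. The near edge of the box is at x -80.
- strip_line (a point): On the box (x +10, y 0, z 33 mm): middle of the lowest line of the copper finger strip at rest, 3 mm above the seat; there the strip lies on the cover. From this line the strip's lip curls up towards the near side to x +3 mm, 9 mm above the seat, as a lead-in; the strip is 80 mm wide along y.
- strip (a joint): Lift angle (rad) of the copper strip about a line along the box's y at x +38, z 41 mm; sprung down, 0.04 N m at 0 plus 0.5 N m/rad. 0 at rest; 0.036 (1 mm at its lowest line) when the 4 mm cover lies home; above 0.21 (6 mm) it bends. A cover slid to the stop nose-down by 3 to 6 degrees, its plain edge within 1 mm of the seat, lifts it 0.08 to 0.15.
- gasket (a joint): How far (m) the sprung black and copper gasket bar in the near rim is pressed: 0 free, 3 mm above the seat; 0.003 level with the seat. Bar 6 x 56 mm along the box's y at x -63 mm; pushes up with 3 N at 0 and 8 N at 0.003, so an unheld cover springs up at its screw edge; about 12 N down on the handle lays it flat.
- cover: Loose aluminium cover, 100 x 84 x 4 mm, about 150 g, lying flat, handle up. Origin: centre of its underside, z up; +x to the plain edge (x +50), -x to the screw edge with two steel thumb screws (x -40, y +-34, 9 mm above the plate). Home: axes along the box's, origin at about x -20, y 0, z 30 mm in the box's frame, 2.5 mm to spare on each side.
- handle (a point): Middle of the bar of the cover's black bridge handle (x -18, y 0, z 30 mm of the cover). The bar is 12 mm thick in the cover's x, 50 mm long in y, 12 mm high; below it 20 mm are free down to the plate, between two feet 34 mm apart.
- plain_edge (a point): Middle of the lower edge of the cover's plain end (x = +50, y = 0, z = 0 mm of the cover).
- screw_edge (a point): Middle of the lower edge of the cover's screw end (x = -50, y = 0, z = 0 mm of the cover).
- driver_red: Bystander: red screwdriver, 182 mm long, lying on the bench.
- swab_bottle: Bystander: white bottle with a blue collar and red label, 66 mm wide, 124 mm high; origin at the centre of its underside.
- adaptor_case: Bystander: grey plastic case, 125 x 162 x 46 mm; origin at the centre of its underside.
- filter_board: Bystander: green circuit board with gold connectors, 40 x 84 x 11 mm, on the bench outside the box.
Things that resemble listed ones, but are neither listed nor needed, are in the scene too. There is more than one size of the cover; the one meant has the size given above.

How it is judged:
By the outcome, as a careful person would: the job done as asked, in the order asked, and still so for the second after the job is handed in, while the arm keeps its last pose, push and grip.
It also fails if it takes over 40 s, if anything falls off the work surface, if the arm or the gripper's body presses on something with over 40 N, if the wrist force passes 120 N, or if a joint passes its speed limit or range.

ROBOT

A 6-joint arm with a two-finger parallel gripper is mounted at the origin on a cart in front of the work surface, level with it; the furniture and walls round the work are solid. World frame = base frame: x ahead of the robot, y to its left, z up, the work surface at z = 0. Lengths are in mm, angles in rad, forces in N, time in s.
With the tool pointing down it reaches from about 350 to 875 mm from the base axis. Payload 4.2 kg.
Tool frame: the origin (TCP) lies between the finger pads; the fingertips stand 25 mm ahead of it and the grasp point (between the pads) lies 6 mm ahead of it; z points along the fingers, y is the line along which they close (so a half turn about z gives the same grasp; the last joint's range is limited). The gripper opens to 85 mm and grips with 20 to 120 N. Pads are 22 mm wide; open, the fingers measure 114 mm over their backs; the gripper's body (76 mm by 85 mm) begins 54 mm behind the grasp point. The pads swing forward as they close: fully open they stand 13 mm farther back than shut.
Start: joints at [-1.081, 0.385, 0.008, 0, -1.194, -0.259], TCP at [142.99, -608.402, 256.312] pointing down, gripper open.
Joint ranges: [-3.14, 3.14], [-1.21, 2.06], [-1.07, 1.41], [-3.16, 2.05], [-2.99, -0.16], [-3.1, 3.1]. Speed limits (rad/s): [2.79, 2.79, 3.14, 3.14, 3.14, 3.14].

INTERFACE

Orientations are given as a unit quaternion [x, y, z, w].
In Python, from bench import arm gives the robot as it stands.
- The arm moves only by the shell command python3 -m pendant 'ROWS'. ROWS is JSON, a list of rows, each a list of 7 numbers: the shift along the tool's x, y, z in m, then the turn, a rotation vector about the tool's x, y, z in degrees, then the finger opening in m, from 0 to 0.0854. In form: [[x, y, z, wx, wy, wz, fingers], ...]. A call has 1 to 12 rows; each row shifts and turns the commanded pose from where the row before left it, along the tool's axes as they then stand; what a row does not reach is not made up. A row lasts 1/10 s, in which the tool goes at most 50 mm and 8.59 degrees, less where a joint would pass 70% of its speed; a pose out of reach is approached as far as the arm can. A call is refused whole if a number of a shift passes 0.05 or a number of a turn 8.59, either way. A call with a gripper value outside its range is refused whole. The fingers move at their own pace and stop on an object; the grip force is fixed at half the most. Time passes only in rows, so rows that do not move let the fingers close. It gives the time, the measured TCP pose, the force, the opening and the grip force at its end, in the units of the state.
- arm.read_state(): the state, without advancing time (a new reading comes with each control period).
- arm.get_image(name): name is "scene" or "side" or "wrist"; returns a dict with "image" (400x640x3 uint8, red, green, blue), "fx", "fy", "cx", "cy" (pixels), "xyz" and "rotation" of the camera in the world. Camera axes: x right, y down, z forward; pixel columns grow to the right and rows downward; lengths in mm; the calibration is good to about 2 mm. A picture is of the moment at which its call begins. There is no depth.
- arm.job_done(): hands the job in; it is judged then, once.
The state is a dict: "clock": time; "joints": joint angles; "joint_vel": joint speeds; "joint_efforts": joint torques, N m; "position": TCP position; "ee_rot": TCP orientation; "contact_force": force on the tool from outside, world axes, zero at the start; "wrist_torque": the same for the moment, N m; "gripper_width": finger opening in mm; "grasp_force": force on a finger pad.
Only numpy, scipy, OpenCV 4.12 (cv2) and the standard library are available. Lean on these libraries where they do the work, as an engineer would, in place of code of your own. Each camera call takes 0.05 s, during which the arm holds its last target. There are 200 camera calls.

## Working session

There is one attempt and no reset: what is moved stays moved. The work goes in short steps, Python scripts to look and compute and a shell command to move; the robot and the scene stay as the last step left them, time stands still between calls to the robot, and variables do not carry over. Pictures are saved under pics/ and viewed, at most 10 in all, crops included, and the job is handed in when it is done.

```bash
ls; mkdir -p pics; python3 - <<'E'
from bench import arm
import cv2,pickle
print(arm.read_state())
d={}
for n in("scene","side","wrist"):
    d[n]=arm.get_image(n); g=d[n]; print(n,g["fx"],g["cx"],g["cy"],g["xyz"],g["rotation"])
    cv2.imwrite(f"pics/{n}0.png",g["image"][:,:,::-1])
pickle.dump(d,open("im0.pkl","wb"))
E
```

```text
pics
{'clock': 0.0, 'joints': array([-1.08141167e+00,  3.85559608e-01,  6.59937476e-03, -4.76092098e-04,
       -1.19401458e+00, -2.58583843e-01]), 'joint_vel': array([ 7.62312732e-05, -9.78871699e-04,  1.60866171e-03,  5.79164264e-04,
       -2.32040928e-03,  5.43743605e-04]), 'joint_efforts': array([-5.95526526e-04, -3.92289197e+01,  1.88396466e+01,  4.18595821e+00,
       -4.54831752e-03,  4.45875401e-06]), 'position': array([ 142.85128372, -607.89917854,  255.2127406 ]), 'ee_rot': array([-1.15057129e-01,  9.93358254e-01,  1.09478345e-03, -1.91970904e-04]), 'contact_force': array([ 0.1475336 , -0.15357965, -0.91510372]), 'wrist_torque': array([ 0.04120394, -0.02733626, -0.01179112]), 'grasp_force': 0.0, 'gripper_width': 85.44657182393489}
scene 432.2968155921693 322.18580231342605 204.31255889569897 [-175.04261034 -518.07886688  545.27390675] [ 0.75406264 -0.42127892  0.25812078 -0.43276699]
side 468.3467736263018 322.59052582750286 201.5303717018152 [-45.48233155 923.16905892 735.70345326] [-0.24243774  0.83486055 -0.47692373  0.12952048]
wrist 319.1803618572251 317.87911105635146 203.87697976443204 [  66.25343807 -624.76799133  373.82939352] [0.61362711 0.77423192 0.12197201 0.09565322]
```

View pics/scene0.png

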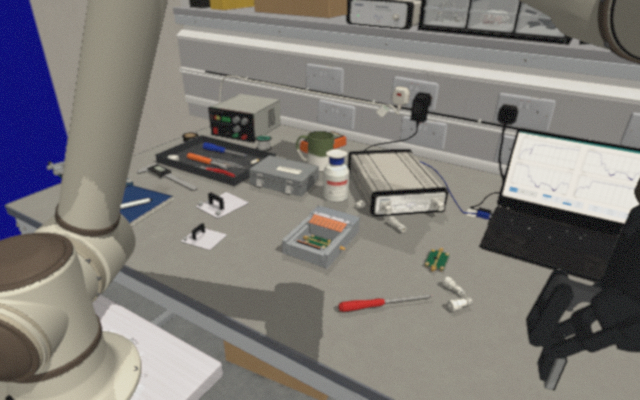

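View pics/side0.png

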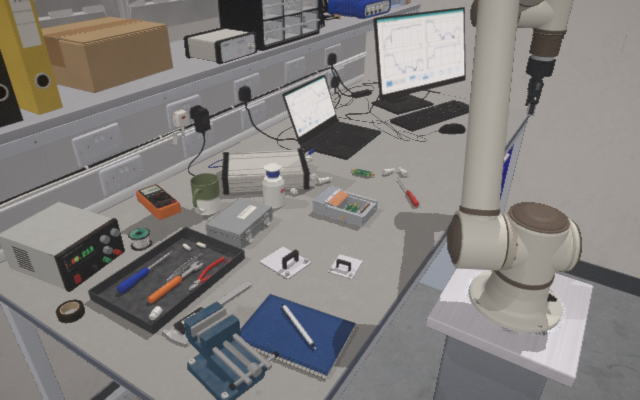

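The scene shows two candidate covers: A at scene (217,203) / side (285,262) and B at scene (204,238) / side (346,266). The box is at scene (322,237) / side (345,205). A looks larger. I'll measure both and confirm in a crop.

```bash
cat > h.py <<'E'
import numpy as np,cv2
from scipy.spatial.transform import Rotation as R
def ray(g,uv,z):
    uv=np.atleast_2d(np.asarray(uv,float))
    d=np.c_[(uv[:,0]-g["cx"])/g["fx"],(uv[:,1]-g["cy"])/g["fy"],np.ones(len(uv))]
    d=R.from_quat(g["rotation"]).apply(d); o=np.asarray(g["xyz"])
    return o+d*((z-o[2])/d[:,2])[:,None]
def proj(g,p):
    q=R.from_quat(g["rotation"]).inv().apply(np.atleast_2d(p)-np.asarray(g["xyz"]))
    return np.c_[q[:,0]/q[:,2]*g["fx"]+g["cx"],q[:,1]/q[:,2]*g["fy"]+g["cy"]]
def tri(g1,u1,g2,u2):
    a=np.asarray(g1["xyz"]);b=np.asarray(g2["xyz"])
    d=ray(g1,u1,0)[0]-a;e=ray(g2,u2,0)[0]-b
    s=np.linalg.lstsq(np.c_[d,-e],b-a,rcond=None)[0]
    p,q=a+s[0]*d,b+s[1]*e
    return (p+q)/2,np.linalg.norm(p-q)
E
python3 - <<'E'
import pickle;from h import *
d=pickle.load(open("im0.pkl","rb"))
for n,boxes in(("side",{"A":(255,240,315,280),"B":(325,248,368,282)}),("scene",{"A":(190,185,250,220),"B":(175,222,230,252)})):
    g=d[n];im=g["image"];hsv=cv2.cvtColor(im,cv2.COLOR_RGB2HSV)
    for k,(x0,y0,x1,y1) in boxes.items():
        v=hsv[y0:y1,x0:x1];m=((v[...,2]>195)|(v[...,2]<70)).astype(np.uint8)
        m=cv2.morphologyEx(m,cv2.MORPH_CLOSE,np.ones((3,3)))
        c=max(cv2.findContours(m,0,2)[0],key=cv2.contourArea)[:,0]+[x0,y0]
        P=ray(g,c,4)[:,:2].astype(np.float32)
        print(n,k,v[...,2].min(),v[...,2].max(),np.median(v[...,2]),cv2.minAreaRect(P))
def crop(n,x0,y0,x1,y1,s):return cv2.resize(d[n]["image"][y0:y1,x0:x1],None,fx=s,fy=s,interpolation=cv2.INTER_CUBIC)[:,:,::-1]
a=crop("side",250,240,380,290,6)[:, :780];b=crop("side",300,180,390,230,6)[:300];c=crop("scene",270,200,370,275,4);e=crop("scene",175,185,255,255,4)
H=np.zeros((600,780,3),np.uint8);H[:300]=a;H[300:600,:400]=c;H[300:580,420:740]=e
cv2.imwrite("pics/c1.png",H)
H=np.zeros((600,800,3),np.uint8);b=crop("side",305,182,385,230,7);H[:b.shape[0],:b.shape[1]]=b;cv2.imwrite("pics/c2.png",b)
E
```

```text
side A 45 212 159.0 ((518.2574462890625, 169.2026824951172), (91.45649719238281, 97.83140563964844), 81.3984375)
side B 48 211 160.0 ((383.3524169921875, 106.83177947998047), (61.29764938354492, 74.21261596679688), 8.50186824798584)
scene A 19 220 149.0 ((526.5353393554688, 184.56231689453125), (112.23872375488281, 80.06060791015625), 80.44769287109375)
scene B 28 219 149.0 ((386.01312255859375, 107.056396484375), (86.99469757080078, 64.65171813964844), 86.66925811767578)
```

View pics/c1.png

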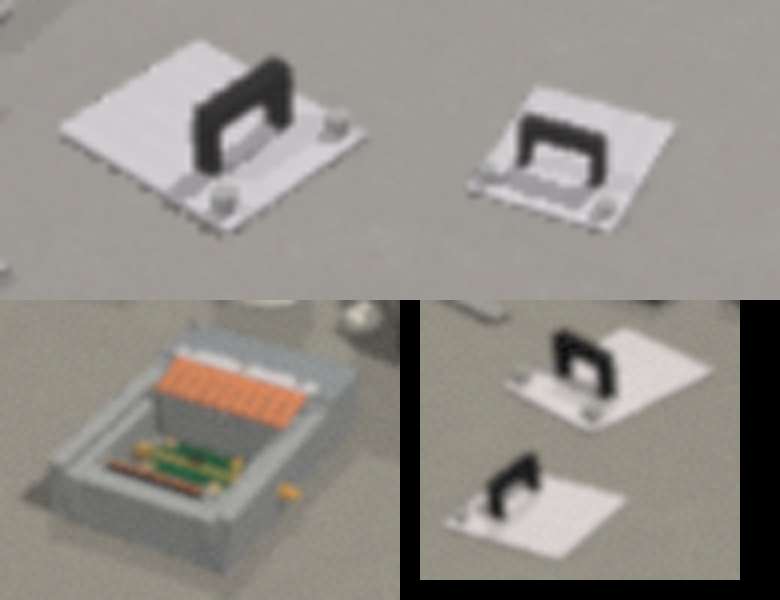

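Crop confirms: A (side 285,262) is the larger of the two, about 100 x 84, with its screws at the right and bottom corners. B is about 75 x 62, so A is the cover. Next, the coarse poses.

```bash
python3 - <<'E'
import pickle;from h import *
d=pickle.load(open("im0.pkl","rb"));S=d["side"];C=d["scene"]
np.set_printoptions(precision=1,suppress=True)
a=ray(S,[(260,261.7),(283.7,246.7),(311.2,262),(288.3,278.7)],3)[:,:2]
b=ray(C,[(227,192),(248.5,202.5),(218,218),(197,205.5)],3)[:,:2]
for q in(a,b):print(q,q.mean(0),np.linalg.norm(np.diff(np.r_[q,q[:1]],axis=0),axis=1))
q=ray(C,[(283,241.2),(327,255)],35)[:,:2];print(q);q=ray(C,[(359.2,218),(319,207)],43)[:,:2];print(q)
E
```

```text
[[570.9 209.2]
 [558.4 125.5]
 [462.5 140.3]
 [473.4 223.8]] [516.3 174.7] [84.6 96.9 84.3 98.5]
[[573.8 206.7]
 [560.6 123.2]
 [462.  135.5]
 [478.4 220.3]] [518.7 171.4] [84.6 99.3 86.3 96.4]
[[ 428.3  -78.4]
 [ 436.1 -179.7]]
[[ 586.4 -175.4]
 [ 579.3  -74.3]]
```

View pics/c2.png

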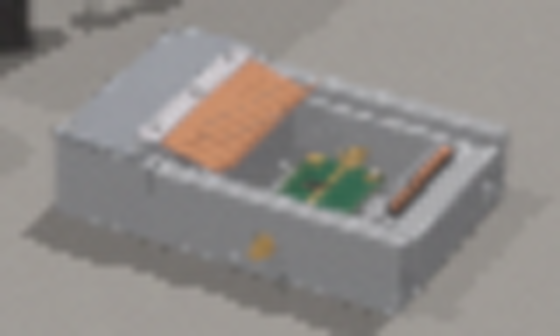

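c2 shows the box with its near rim (gasket) at right. The box is at about (508,-127) with yaw around 4°, and cover A at about (517,173) with yaw around -8.6°. I'll go over the box for a close wrist view.

```bash
python3 -m pendant '[[-0.038,0.0315,0,0,0,0,0.0854],[-0.038,0.0315,0,0,0,0,0.0854],[-0.038,0.0315,0,0,0,0,0.0854],[-0.038,0.0315,0,0,0,0,0.0854],[-0.038,0.0315,0,0,0,0,0.0854],[-0.038,0.0315,0,0,0,0,0.0854],[-0.038,0.0315,0,0,0,0,0.0854],[-0.038,0.0315,0,0,0,0,0.0854],[-0.038,0.0315,0,0,0,0,0.0854],[-0.038,0.0315,0,0,0,0,0.0854],[-0.038,0.0315,0,0,0,0,0.0854],[-0.038,0.0315,0,0,0,0,0.0854]]' && python3 -m pendant '[[0,0,0,0,0,-8,0.0854],[0,0,0,0,0,-8,0.0854],[0,0,0,0,0,-8,0.0854],[0,0,0,0,0,-8,0.0854],[0,0,0,0,0,-8,0.0854],[0,0,0,0,0,-8,0.0854],[0,0,0,0,0,-8,0.0854],[0,0,0,0,0,-8,0.0854],[0,0,0,0,0,-8,0.0854],[0,0,0,0,0,0,0.0854],[0,0,0,0,0,0,0.0854]]'
python3 - <<'E'
from bench import arm
import cv2,pickle
g=arm.get_image("wrist");pickle.dump(g,open("w1.pkl","wb"));print(g["xyz"],g["rotation"])
cv2.imwrite("pics/w1.png",g["image"][:,:,::-1])
E
```

```text
clock: 1.35
position: [501.1, -134.2, 256.3]
ee_rot: [-0.115, 0.993, 0.0, -0.0]
contact_force: [0.8, -0.9, -0.0]
gripper_width: 85.5
grasp_force: 0.0
clock: 2.45
position: [500.3, -136.1, 256.1]
ee_rot: [-0.676, 0.737, 0.0, -0.0]
contact_force: [-0.2, 0.2, 1.0]
gripper_width: 85.3
grasp_force: 0.0
[ 493.02376872 -212.70689206  374.61713263] [0.04255538 0.98707427 0.15434908 0.00705615]
```

View pics/w1.png

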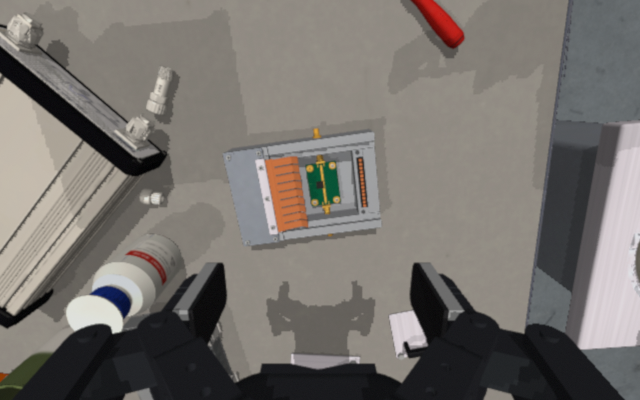

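Wrist view: the box spans (228,152) to (381,240), with the gasket at (363,182) and the copper strip at (287,193). I'll measure with colour masks and an enlarged crop.

```bash
python3 - <<'E'
import pickle;from h import *
np.set_printoptions(precision=1,suppress=True)
g=pickle.load(open("w1.pkl","rb"));im=g["image"]
x0,y0,x1,y1=220,120,390,255
hsv=cv2.cvtColor(im,cv2.COLOR_RGB2HSV)
cop=cv2.inRange(hsv,(3,100,60),(14,255,255))
cop[:,:y0]=cop[:,:y0]
for nm,(a,b,c,e),z in(("gasket",(350,145,375,220),33),("strip",(262,150,308,238),39)):
    m=np.zeros_like(cop);m[b:e,a:c]=cop[b:e,a:c]
    c=max(cv2.findContours(m,0,1)[0],key=cv2.contourArea)[:,0]
    P=ray(g,c,z)[:,:2].astype(np.float32);r=cv2.minAreaRect(P);print(nm,r,cv2.boxPoints(r).ravel())
# box by chroma: bluish vs bench
lab=cv2.cvtColor(im,cv2.COLOR_RGB2LAB);print(lab[200,240],lab[260,300],lab[232,340],lab[100,300])
m=(lab[...,2]<129).astype(np.uint8);m2=np.zeros_like(m);m2[y0:y1,x0:x1]=m[y0:y1,x0:x1]
c=max(cv2.findContours(m2,0,1)[0],key=cv2.contourArea)[:,0];h=cv2.convexHull(c);q=cv2.approxPolyDP(h,4,True)[:,0];print(q.tolist())
o=cv2.resize(im[y0:y1,x0:x1],None,fx=4.4,fy=4.4,interpolation=cv2.INTER_CUBIC)[:,:,::-1].copy()
cv2.imwrite("pics/c3.png",o)
E
```

```text
gasket ((452.3729553222656, -124.0245590209961), (4.724033832550049, 55.10603713989258), 2.6075422763824463) [ 448.8  -96.6  451.3 -151.7  456.  -151.4  453.5  -96.4]
strip ((535.3418579101562, -119.00456237792969), (34.444828033447266, 82.5410385131836), 2.992565155029297) [ 516.   -78.7  520.3 -161.1  554.7 -159.3  550.4  -76.9]
[151 128 124] [147 128 133] [138 128 129] [148 129 133]
[[373, 133], [380, 226], [243, 244], [223, 153], [368, 129]]
```

View pics/c3.png

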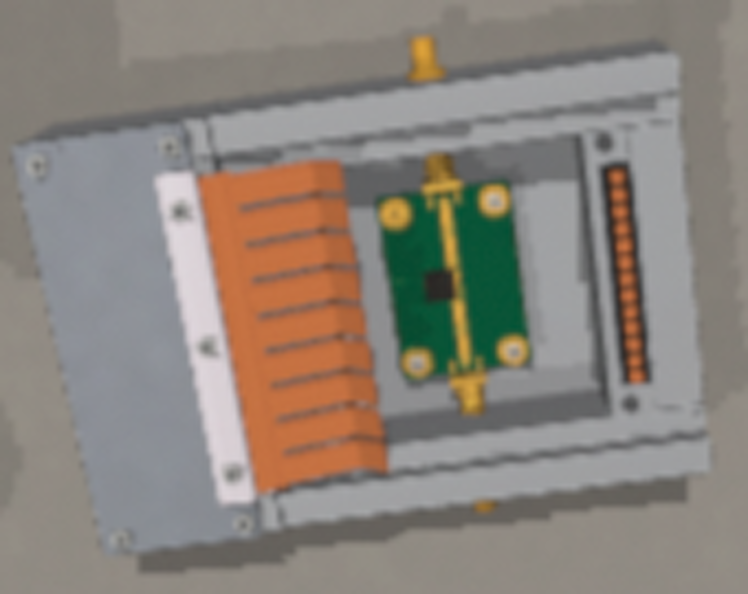

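```bash
python3 - <<'E'
import pickle;from h import *
np.set_printoptions(precision=1,suppress=True)
g=pickle.load(open("w1.pkl","rb"))
F=[((604,142),30,(-60,-34)),((630,404),30,(-60,34)),((679,52),35,(-80,-54)),((709,468),35,(-80,54)),((15,145),43,(80,-54)),((108,552),43,(80,54))]
W=[];B=[]
for (u,v),z,b in F:
    p=ray(g,(u/4.4+220-.4,v/4.4+120-.4),z)[0,:2];W.append(p);B.append(b)
W.append((452.4,-124.0));B.append((-63,0))
W=np.array(W);B=np.array(B,float)
w=W-W.mean(0);b=B-B.mean(0)
th=np.arctan2((b[:,0]*w[:,1]-b[:,1]*w[:,0]).sum(),(b*w).sum())
r=np.array([[np.cos(th),-np.sin(th)],[np.sin(th),np.cos(th)]]);t=W.mean(0)-r@B.mean(0)
print(np.degrees(th),t);print(np.c_[W,W-(B@r.T+t)])
for n,x in(("home",-20),("handle home",-38),("near",-80)):print(n,r@[x,0]+t)
E
```

```text
2.4991449318654704 [ 514.4 -121.2]
[[ 455.9 -157.7   -0.     0.2]
 [ 452.5  -89.2   -0.5    0.7]
 [ 437.7 -178.2    0.9    0.5]
 [ 433.4  -71.7    1.3   -0.9]
 [ 595.7 -171.    -1.     0.7]
 [ 590.3  -65.    -1.6   -1.2]
 [ 452.4 -124.     0.9   -0. ]]
home [ 494.4 -122.1]
handle home [ 476.4 -122.9]
near [ 434.5 -124.7]
```

```bash
python3 -m pendant '[[-0.0444,0.004,0,0,0,0,0.0854],[-0.0444,0.004,0,0,0,0,0.0854],[-0.0444,0.004,0,0,0,0,0.0854],[-0.0444,0.004,0,0,0,0,0.0854],[-0.0444,0.004,0,0,0,0,0.0854],[-0.0444,0.004,0,0,0,0,0.0854],[-0.0444,0.004,0,0,0,0,0.0854],[0,0,0,0,0,3.6,0.0854],[0,0,0,0,0,0,0.0854],[0,0,0,0,0,0,0.0854]]'
python3 - <<'E'
from bench import arm
import cv2,pickle
from h import *
g=arm.get_image("wrist");pickle.dump(g,open("w2.pkl","wb"));im=g["image"]
c=proj(g,(517.5,173,4))[0];print(c)
x0,y0=int(c[0])-85,int(c[1])-62
o=cv2.resize(im[y0:y0+130,x0:x0+170],None,fx=4.4,fy=4.4,interpolation=cv2.INTER_CUBIC)[:,:,::-1]
print(x0,y0);cv2.imwrite("pics/c4.png",o)
E
```

```text
clock: 3.5
position: [498.2, 175.7, 256.2]
ee_rot: [-0.654, 0.757, 0.0, -0.0]
contact_force: [-0.6, -0.3, 0.3]
gripper_width: 85.3
grasp_force: 0.0
[301.06260046 170.27728303]
216 108
```

View pics/c4.png

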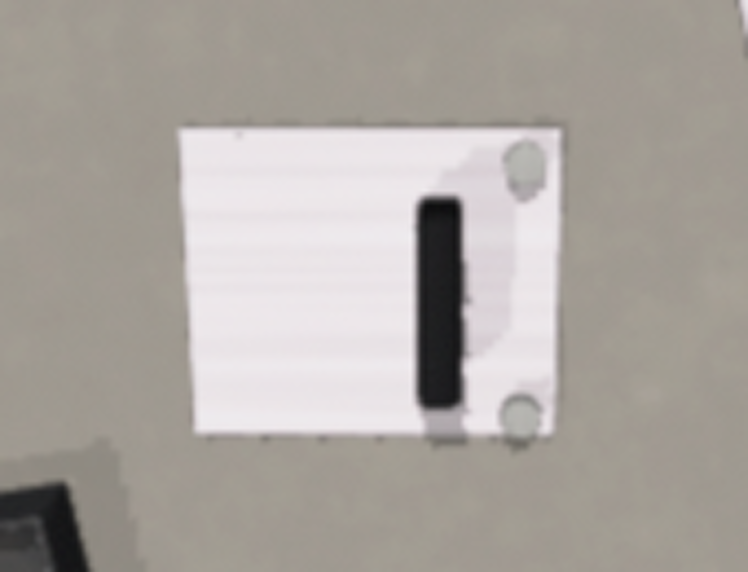

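The crop shows the 100 x 84 plate with corners (179,128), (561,128), (555,435) and (195,433), the handle bar at (440,303), and its screws on the right.

```bash
python3 - <<'E'
import pickle;from h import *
np.set_printoptions(precision=1,suppress=True)
g=pickle.load(open("w2.pkl","rb"))
f=lambda L,z:ray(g,np.array(L)/4.4+[215.6,107.6],z)[:,:2]
q=f([(179,128),(195,433),(555,435),(561,128)],4);print(q,q.mean(0),np.linalg.norm(np.diff(np.r_[q,q[:1]],axis=0),axis=1))
e=(q[0]+q[1]-q[2]-q[3])/2;yaw=np.arctan2(e[1],e[0]);u=e/np.linalg.norm(e);print("yaw",np.degrees(yaw),"handle from plate",q.mean(0)-18*u)
h=f([(417,197),(463,197),(463,409),(417,409)],36);print("handle bar",h,h.mean(0))
E
```

```text
[[561.8 127.1]
 [574.4 209.5]
 [475.6 224.6]
 [463.7 141.5]] [518.9 175.7] [ 83.3 100.   83.9  99.2]
yaw -8.525424861568924 handle from plate [501.1 178.3]
handle bar [[501.9 149.1]
 [491.  150.7]
 [498.6 203.6]
 [510.1 201.9]] [500.4 176.3]
```

```bash
python3 -m pendant '[[-0.0022,-0.0024,0.045,0,0,0,0.06],[0,0,0.045,0,0,0,0.06],[0,0,0.045,0,0,0,0.06],[0,0,0.04,0,0,0,0.06],[0,0,0.03,0,0,0,0.06],[0,0,0.015,0,0,0,0.06],[0,0,0,0,0,0,0.06],[0,0,0,0,0,0,0.06]]' && python3 -m pendant '[[0,0,0,0,0,0,0.03],[0,0,0,0,0,0,0.02],[0,0,0,0,0,0,0.0],[0,0,0,0,0,0,0.0],[0,0,0,0,0,0,0.0],[0,0,0,0,0,0,0.0]]'
```

```text
clock: 4.35
position: [501.7, 177.3, 36.8]
ee_rot: [-0.653, 0.757, -0.0, 0.0]
contact_force: [-0.2, -0.5, 0.1]
gripper_width: 59.9
grasp_force: 0.0
clock: 4.95
position: [501.6, 178.1, 37.4]
ee_rot: [-0.654, 0.757, -0.0, 0.001]
contact_force: [-1.6, -0.8, 6.5]
gripper_width: 10.9
grasp_force: 59.4
```

```bash
cat >> h.py <<'E'
BOX=np.array([514.4,-121.2,0]);BY=2.5
OFF=np.array([-18,0.5,37.4]) # TCP in cover frame (cover x,y,z)
DOWN=R.from_matrix(np.array([[0,-1,0],[-1,0,0],[0,0,-1]]).T) # tool axes in cover frame
def target(ex,ez,pitch,ey=0.):
    "TCP pose for plain-edge lower middle at box (ex,ey,ez), nose-down pitch deg"
    rb=R.from_euler("z",BY,degrees=True);rc=rb*R.from_euler("y",pitch,degrees=True)
    p=BOX+rb.apply([ex,ey,ez])+rc.apply(OFF-[50,0,0])
    return p,rc*DOWN
def delta(s,p,r):
    r0=R.from_quat(s["ee_rot"]);return r0.inv().apply(p-s["position"]),np.degrees((r0.inv()*r).as_rotvec())
def edge(s):
    "plain edge, screw edge in box frame from the measured TCP pose"
    rc=R.from_quat(s["ee_rot"])*DOWN.inv();rb=R.from_euler("z",BY,degrees=True)
    f=lambda c:rb.inv().apply(s["position"]+rc.apply(np.array(c)-OFF)-BOX)
    return f([50,0,0]),f([-50,0,0]),(rb.inv()*rc).as_euler("zyx",degrees=True)
E
python3 - <<'E'
import pickle;from h import *
from bench import arm
np.set_printoptions(precision=1,suppress=True)
d=pickle.load(open("im0.pkl","rb"))
print("bottle",ray(d["scene"],(337,199),0),ray(d["side"],(273,207),0))
s=arm.read_state();s["position"]=s["position"]+[0,0,150]
print(edge(s));p,r=target(-25,75,4.5);print(p,delta(s,p,r))
E
```

```text
bottle [[705.9 -54.    0. ]] [[705.6 -22.7   0. ]]
(array([ 67. , 286.3, 150.1]), array([-31.3, 305.1, 149.9]), array([-10.8,  -0.1,   0. ]))
[ 424.6 -124.6  117.6] (array([310.7,  32.3,  69.5]), array([ -4.6,   0.5, -10.8]))
```

```bash
python3 -m pendant '[[0,0,-0.01,0,0,0,0],[0,0,-0.03,0,0,0,0],[0,0,-0.04,0,0,0,0],[0,0,-0.04,0,0,0,0],[0,0,-0.03,0,0,0,0],[0,0,0,0,0,0,0],[0,0,0,0,0,0,0]]'
```

```text
clock: 5.65
position: [500.6, 177.7, 186.8]
ee_rot: [-0.653, 0.757, 0.0, 0.001]
contact_force: [-0.3, -0.4, -2.1]
gripper_width: 10.8
grasp_force: 58.6
```

```bash
python3 -m pendant '[[0.02,0.002,0,0,0,0,0],[0.04,0.004,0,0,0,0,0],[0.04,0.004,0,0,0,0,0],[0.04,0.004,0,0,0,0,0],[0.04,0.004,0,0,0,0,0],[0.04,0.004,0,0,0,0,0],[0.04,0.004,0,0,0,0,0],[0.03,0.004,0,0,0,0,0],[0.02,0.002,0.02,0,0,-5.4,0],[0,0,0.02,0,0,-5.4,0],[0,0,0.02,-4.5,0,0,0],[0,0,0,0,0,0,0]]'
python3 - <<'E'
from h import *;from bench import arm;import pickle
np.set_printoptions(precision=2,suppress=True)
s=arm.read_state();print(edge(s));print(delta(s,*target(-25,75,4.5)))
g={n:arm.get_image(n) for n in("wrist","side")};pickle.dump(g,open("w3.pkl","wb"))
cv2.imwrite("pics/w3.png",g["wrist"]["image"][:,:,::-1])
E
```

```text
clock: 6.85
position: [422.1, -125.0, 122.9]
ee_rot: [0.721, -0.692, -0.03, 0.031]
contact_force: [-0.3, 0.1, -1.0]
gripper_width: 10.7
grasp_force: 58.8
(array([-27.86,  -0.43,  79.72]), array([-127.48,   -0.14,   88.45]), array([-0.17,  5.01,  0.02]))
(array([-0.25, -2.93,  5.06]), array([ 0.51,  0.02, -0.17]))
```

View pics/w3.png

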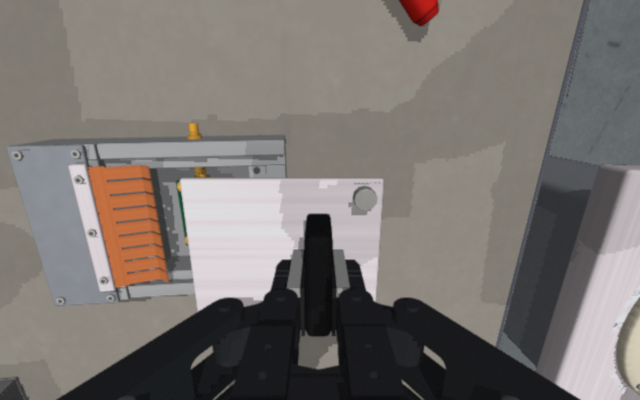

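Cover is held straight. Its -y edge runs (181,179) to (382,179), and the box corner is at (285,136). I'll check the cover's lateral position against the model.

```bash
python3 - <<'E'
from h import *;from bench import arm;import pickle
np.set_printoptions(precision=2,suppress=True)
s=arm.read_state();g=pickle.load(open("w3.pkl","rb"))["wrist"];im=g["image"]
rc=R.from_quat(s["ee_rot"])*DOWN.inv();rb=R.from_euler("z",BY,degrees=True)
C=lambda c:s["position"]+rc.apply(np.array(c)-OFF)
print("cover pred",proj(g,[C([50,-42,4]),C([-50,-42,4]),C([-50,-42,0])]))
print("dpx per mm y",proj(g,[C([0,-41,4])])-proj(g,[C([0,-42,4])]))
B=lambda b:BOX+rb.apply(b)
print("box pred",proj(g,[B([-80,-54,35]),B([-60,-34,30]),B([80,-54,43]),B([80,54,43])]))
gray=cv2.cvtColor(im,cv2.COLOR_RGB2GRAY).astype(float)
for u in(230,300,340):
    col=gray[165:195,u-3:u+4].mean(1);print(u,165.5+np.argmax(abs(np.diff(col))))
row=gray[185:230,170:200].mean(0);print([round(x) for x in gray[200,176:196]])
hs=cv2.cvtColor(im,cv2.COLOR_RGB2HSV);m=cv2.inRange(hs,(3,100,60),(14,255,255));m[:,185:]=0;ys=np.where(m.sum(1)>0)[0];xs=np.where(m.sum(0)>0)[0]
print("strip ",ys.min(),ys.max(),xs.min(),xs.max())
print("strip pred",proj(g,[B([3,-40,39]),B([3,40,39]),B([33,-40,43]),B([33,40,43])]))
E
```

```text
cover pred [[171.8  178.04]
 [381.09 177.55]
 [379.51 175.7 ]]
dpx per mm y [[0.08 2.04]]
box pred [[285.56 139.18]
 [256.31 169.36]
 [  2.83 144.32]
 [ 51.76 306.49]]
230 177.5
300 178.5
340 178.5
[141, 138, 118, 84, 59, 76, 153, 202, 215, 216, 215, 215, 216, 216, 215, 216, 215, 215, 216, 216]
strip  165 287 88 168
strip pred [[150.39 164.76]
 [169.31 279.48]
 [ 95.16 167.  ]
 [120.94 284.79]]
```

```bash
python3 - <<'E'
from h import *;from bench import arm;import pickle
np.set_printoptions(precision=2,suppress=True)
s=arm.read_state();G=pickle.load(open("w3.pkl","rb"));g=G["side"]
rc=R.from_quat(s["ee_rot"])*DOWN.inv()
C=lambda c:s["position"]+rc.apply(np.array(c)-OFF)
p=proj(g,[C([50,-42,4]),C([50,42,4]),C([-50,42,4]),C([-50,-42,4])]);print(p)
x0,y0=310,140
o=cv2.resize(g["image"][y0:y0+90,x0:x0+120],None,fx=6.6,fy=6.6,interpolation=cv2.INTER_CUBIC)[:,:,::-1].copy()
for q in p:cv2.circle(o,tuple(int(v) for v in (q-[x0,y0]+.5)*6.6),3,(0,0,255),-1)
cv2.imwrite("pics/c5.png",o)
E
```

```text
[[360.25 181.69]
 [347.24 193.95]
 [380.4  200.85]
 [392.28 187.84]]
```

View pics/c5.png

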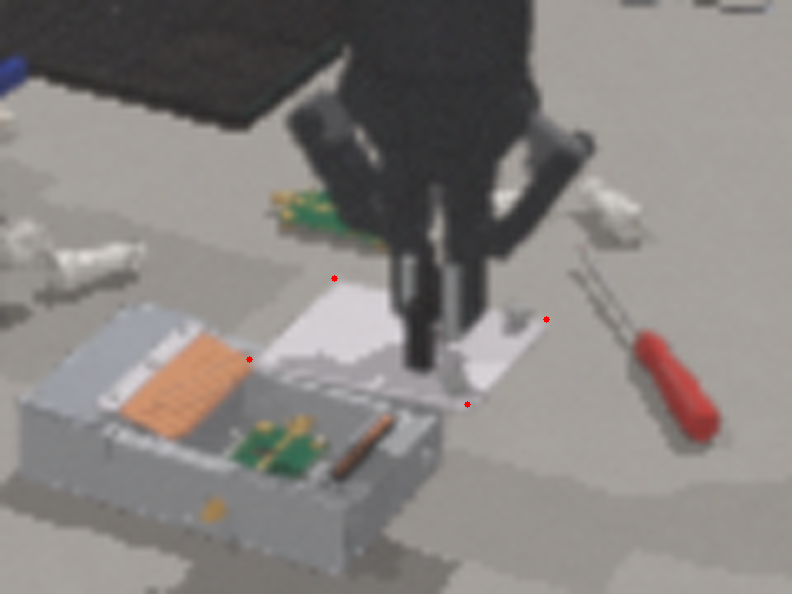

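```bash
python3 - <<'E'
from h import *;from bench import arm;import pickle
np.set_printoptions(precision=2,suppress=True)
s=arm.read_state();G=pickle.load(open("w3.pkl","rb"));g=G["side"];w=G["wrist"]
rc=R.from_quat(s["ee_rot"])*DOWN.inv()
C=lambda c:s["position"]+rc.apply(np.array(c)-OFF)
inv=lambda p:rc.inv().apply(p-s["position"])+OFF
f=lambda u,v:(u/6.6+310-.5,v/6.6+140-.5)
for n,uw,us in(("plain-",(181.5,179),f(340,280)),("screw-",(382,179.5),f(550,321))):
    p,e=tri(w,uw,g,us);print(n,p,e,"in nominal cover frame",inv(p))
# refine wrist edges
gr=cv2.cvtColor(w["image"],cv2.COLOR_RGB2GRAY).astype(float)
for v in(190,220,250,280,295):
    d=np.diff(gr[v-2:v+3,170:215].mean(0));print(v,170.5+np.argmax(d),d.max())
for th in(0,2,4,6,8,10):
    rr=R.from_euler("y",th,degrees=True);q=[rr.apply(np.array(c)-[-18,0,30])+[-18,0,30] for c in([50,-42,4],[50,42,4],[-50,-42,4],[-50,42,4])]
    print(th,proj(w,[C(x) for x in q]).ravel(),((proj(g,[C(x) for x in q])+.5-[310,140])*6.6).ravel())
E
```

```text
plain- [ 486.56 -163.77   86.81] 1.6408444259862462 in nominal cover frame [ 46.38 -41.24   3.87]
screw- [ 389.32 -167.81   94.41] 1.4100911895004575 in nominal cover frame [-51.23 -41.22   3.59]
190 180.5 42.80000000000001
220 184.5 77.0
250 188.5 33.80000000000001
280 192.5 47.39999999999999
295 194.5 32.400000000000006
0 [171.8  178.04 193.02 325.18 381.09 177.55 372.17 324.35] [334.97 278.46 249.11 359.39 546.35 319.02 467.97 404.92]
2 [175.86 176.92 196.24 322.38 383.42 178.08 374.11 325.7 ] [337.   283.61 251.28 364.74 548.34 317.04 469.99 402.89]
4 [179.94 175.85 199.5  319.7  385.71 178.64 376.01 327.1 ] [339.19 288.71 253.62 370.05 550.24 314.97 471.93 400.79]
6 [184.04 174.83 202.79 317.12 387.96 179.22 377.86 328.55] [341.54 293.76 256.12 375.32 552.05 312.82 473.78 398.59]
8 [188.15 173.85 206.13 314.64 390.16 179.83 379.68 330.06] [344.05 298.76 258.79 380.53 553.78 310.59 475.53 396.32]
10 [192.28 172.92 209.49 312.26 392.32 180.45 381.44 331.62] [346.72 303.71 261.62 385.68 555.41 308.29 477.19 393.96]
```

Triangulated corners agree with the model: z within 0.5 mm, no pitch slip, lateral offset 0.8 mm or less, and x about 2 mm short. I'll compute the approach deltas.

```bash
python3 - <<'E'
from h import *;from bench import arm
np.set_printoptions(precision=2,suppress=True)
s=arm.read_state();print(delta(s,*target(-14,38,4.5)))
rb=R.from_euler("z",BY,degrees=True);q=target(0,0,4.5)[1].inv()
print("1mm box x,z in tool",q.apply(rb.apply(np.eye(3))))
E
```

```text
(array([  0.02, -15.78,  43.67]), array([ 0.12,  0.  , -0.11]))
1mm box x,z in tool [[ 0.   -1.   -0.08]
 [-1.   -0.   -0.  ]
 [-0.    0.08 -1.  ]]
```

```bash
python3 -m pendant '[[0,-0.005,0.012,0,0,0,0],[0,-0.0054,0.014,0,0,0,0],[0,-0.0054,0.012,0,0,0,0],[0,0,0.0057,0,0,0,0],[0,0,0,0,0,0,0],[0,0,0,0,0,0,0],[0,0,0,0,0,0,0]]'; cat > st.py <<'E'
from h import *;from bench import arm
import sys
np.set_printoptions(precision=2,suppress=True)
s=arm.read_state();print(*edge(s),s["contact_force"],s["wrist_torque"])
if len(sys.argv)>1:print("delta",*delta(s,*target(*map(float,sys.argv[1:]))))
E
python3 st.py -14 31 4.5
```

```text
clock: 7.65
position: [436.9, -123.7, 82.1]
ee_rot: [0.721, -0.691, -0.027, 0.028]
contact_force: [0.4, 0.6, -1.9]
gripper_width: 10.7
grasp_force: 58.8
[-12.64   0.28  39.59] [-112.34    0.39   47.31] [-0.06  4.42  0.  ] [ 0.44  0.61 -1.87] [ 0.06 -0.18 -0.02]
delta [0.36 0.64 8.58] [-0.08  0.   -0.06]
```

```bash
python3 -m pendant '[[0,0.0005,0.003,0,0,0,0],[0,0,0.003,0,0,0,0],[0,0,0.0005,0,0,0,0],[0,0,0,0,0,0,0],[0,0,0,0,0,0,0]]'; python3 st.py;python3 -m pendant '[[0,0,0.001,0,0,0,0],[0,0,0,0,0,0,0]]'; python3 st.py;python3 -m pendant '[[0,0,0.001,0,0,0,0],[0,0,0,0,0,0,0]]'; python3 st.py -14 31 4.5
```

```text
clock: 8.15
position: [435.6, -123.8, 75.0]
ee_rot: [0.721, -0.691, -0.027, 0.028]
contact_force: [0.6, -0.0, -1.2]
gripper_width: 10.7
grasp_force: 58.8
[-13.96   0.26  32.42] [-113.65    0.38   40.27] [-0.07  4.5   0.  ] [ 0.58 -0.02 -1.18] [ 0.   -0.2  -0.04]
clock: 8.35
position: [435.5, -123.8, 74.0]
ee_rot: [0.721, -0.691, -0.027, 0.028]
contact_force: [-0.7, -0.4, -0.9]
gripper_width: 11.1
grasp_force: 58.8
[-14.14   0.28  31.33] [-113.83    0.41   39.2 ] [-0.08  4.51  0.01] [-0.67 -0.38 -0.95] [ 0.02 -0.17 -0.03]
clock: 8.55
position: [435.3, -123.8, 73.0]
ee_rot: [0.721, -0.691, -0.027, 0.028]
contact_force: [-0.0, 0.1, -1.2]
gripper_width: 10.7
grasp_force: 58.8
[-14.27   0.26  30.34] [-113.96    0.39   38.21] [-0.08  4.52  0.01] [-0.01  0.08 -1.21] [ 0.02 -0.17 -0.04]
delta [ 0.35 -0.21 -0.67] [ 0.02  0.01 -0.08]
```

```bash
for i in 1 2 3; do python3 -m pendant '[[0,0,0.0005,0,0,0,0],[0,0,0,0,0,0,0]]' >/dev/null; python3 st.py; done
```

```text
[-14.18   0.25  29.95] [-113.87    0.38   37.79] [-0.07  4.5   0.  ] [ 0.18  0.37 -1.27] [-0.02 -0.13  0.01]
[-14.3    0.23  29.55] [-113.99    0.36   37.4 ] [-0.07  4.51  0.  ] [-1.78 -0.08  0.75] [-0.03  0.03 -0.06]
[-14.43   0.24  29.19] [-114.12    0.36   37.06] [-0.07  4.51  0.  ] [-1.71  1.22  3.73] [ 0.09  0.3  -0.03]
```

```bash
python3 -m pendant '[[0,0,-0.001,0,0,0,0],[0,-0.006,-0.0005,0,0,0,0],[0,-0.006,-0.0005,0,0,0,0],[0,0,0,0,0,0,0],[0,0,0,0,0,0,0]]' >/dev/null; python3 st.py;for i in 1 2 3; do python3 -m pendant '[[0,0,0.0005,0,0,0,0],[0,0,0,0,0,0,0]]' >/dev/null; python3 st.py; done
```

```text
[-1.63  0.29 29.85] [-101.32    0.43   37.65] [-0.08  4.48  0.01] [ 0.53 -0.18 -1.3 ] [ 0.06 -0.27  0.04]
[-1.87  0.26 29.63] [-101.56    0.38   37.4 ] [-0.07  4.46  0.  ] [ 1.11 -0.06 -0.71] [ 0.05 -0.38 -0.03]
[-2.01  0.25 29.26] [-101.71    0.37   37.04] [-0.07  4.46  0.  ] [0.29 0.51 0.92] [ 0.14 -0.37  0.01]
[-2.16  0.24 28.8 ] [-101.86    0.36   36.6 ] [-0.07  4.48  0.  ] [-0.83  0.7   2.74] [ 0.12 -0.15 -0.  ]
```

```bash
python3 -m pendant '[[0,0,-0.0008,0,0,0,0],[0,-0.004,-0.0003,0,0,0,0],[0,-0.004,-0.0003,0,0,0,0],[0,-0.004,-0.0003,0,0,0,0],[0,0,0,0,0,0,0]]' >/dev/null; python3 st.py;python3 -m pendant '[[0,-0.004,-0.0003,0,0,0,0],[0,-0.004,-0.0003,0,0,0,0],[0,0,0,0,0,0,0]]' >/dev/null; python3 st.py;python3 -m pendant '[[0,-0.004,-0.0003,0,0,0,0],[0,-0.004,-0.0003,0,0,0,0],[0,0,0,0,0,0,0]]' >/dev/null; python3 st.py 33 29.7 4.5
```

```text
[ 9.52  0.11 28.95] [-90.16   0.26  36.96] [-0.08  4.59  0.  ] [-3.69 -0.27  2.86] [-0.22  0.61  0.02]
[11.61 -0.12 27.91] [-87.97   0.15  37.07] [-0.16  5.25  0.03] [-10.66  -0.63  10.86] [-0.05  2.65  0.03]
[21.63 -0.16 28.31] [-77.98   0.08  37.07] [-0.14  5.02  0.02] [-9.73 -1.    9.87] [-0.22  2.4  -0.  ]
delta [ -0.03 -10.86  -1.76] [ 0.52  0.02 -0.14]
```

```bash
python3 -m pendant '[[0,0,-0.0007,0,0,0,0],[0,0,-0.0005,0,0,0,0],[0,0,0,0,0,0,0]]' >/dev/null; python3 st.py;python3 -m pendant '[[0,-0.002,-0.0002,0,0,0,0],[0,-0.002,-0.0002,0,0,0,0],[0,0,0,0,0,0,0]]' >/dev/null; python3 st.py
```

```text
[22.04 -0.16 29.18] [-77.58   0.1   37.84] [-0.15  4.97  0.02] [-7.93 -1.97  4.56] [-0.32  1.88 -0.03]
[25.84 -0.06 29.08] [-73.78   0.21  37.82] [-0.16  5.01  0.03] [-8.63 -0.48  5.3 ] [-0.19  2.05  0.01]
```

```bash
python3 -m pendant '[[0,-0.002,-0.0004,0,0,0,0],[0,-0.002,-0.0004,0,0,0,0],[0,0,0,0,0,0,0]]' >/dev/null; python3 st.py;for i in 1 2 3; do python3 -m pendant '[[0,-0.001,-0.0001,0,0,0,0],[0,0,0,0,0,0,0]]' >/dev/null; python3 st.py; done
```

```text
[30.06 -0.02 29.39] [-69.56   0.26  38.09] [-0.16  4.99  0.04] [-7.87 -0.81  3.9 ] [-0.12  1.86 -0.  ]
[30.6   0.02 29.28] [-69.02   0.3   38.07] [-0.16  5.04  0.04] [-8.07 -0.61  4.39] [-0.17  2.05  0.01]
[31.45  0.01 29.25] [-68.16   0.29  38.07] [-0.16  5.06  0.04] [-8.98 -0.98  3.57] [-0.07  2.11 -0.02]
[32.42  0.03 29.26] [-67.19   0.31  38.08] [-0.17  5.06  0.04] [-8.1  -0.77  3.84] [-0.1   2.09 -0.01]
```

```bash
for i in 1 2 3 4; do python3 -m pendant '[[0,-0.001,-0.0001,0,0,0,0],[0,0,0,0,0,0,0]]' >/dev/null; python3 st.py; done
```

```text
[33.15 -0.02 29.24] [-66.45   0.27  38.13] [-0.17  5.1   0.04] [-8.22 -0.35  5.16] [-0.12  2.28  0.05]
[33.07 -0.02 29.03] [-66.52   0.28  38.14] [-0.18  5.23  0.05] [-9.97 -0.57  5.93] [-0.04  2.73 -0.01]
[33.06 -0.08 28.87] [-66.51   0.24  38.19] [-0.19  5.35  0.05] [-12.85  -0.93   6.93] [-0.07  3.18  0.11]
[33.07 -0.13 28.72] [-66.48   0.2   38.25] [-0.19  5.47  0.06] [-14.05  -0.24   8.28] [-0.06  3.68  0.04]
```

```bash
python3 -c "
from h import *
np.set_printoptions(precision=2,suppress=True)
for a,b in((4.5,3),(3,1.5),(1.5,0)):
    p,r=target(33,29.6,a);q,t=target(33,29.6,b);print(r.inv().apply(q-p),np.degrees((r.inv()*t).as_rotvec()))"
python3 -m pendant '[[0,0.001,0,0,0,0,0],[0,-0.0009,0.0018,1.5,0,0,0],[0,0,0,0,0,0,0],[0,0,0,0,0,0,0]]'; python3 st.py
```

```text
[-0.    0.96  1.79] [1.5 0.  0. ]
[0.   0.96 1.79] [1.5 0.  0. ]
[-0.    0.96  1.79] [1.5 0.  0. ]
clock: 14.05
position: [482.5, -122.2, 70.6]
ee_rot: [0.721, -0.692, -0.024, 0.025]
contact_force: [-15.5, -0.9, 10.2]
gripper_width: 10.9
grasp_force: 60.2
[33.26 -0.3  28.55] [-66.49  -0.01  35.55] [-0.17  4.02  0.04] [-15.46  -0.86  10.18] [-0.28  3.98  0.19]
```

```bash
python3 -m pendant '[[0,0.0025,0.0009,0.75,0,0,0],[0,0.0005,0.0009,0.75,0,0,0],[0,0,0,0,0,0,0],[0,0,0,0,0,0,0]]'>/dev/null; python3 st.py; python3 -m pendant '[[0,0.0005,0.0009,0.75,0,0,0],[0,0.0005,0.0009,0.75,0,0,0],[0,0,0,0,0,0,0],[0,0,0,0,0,0,0]]'>/dev/null; python3 st.py
```

```text
[33.67 -0.28 29.39] [-66.25  -0.04  33.3 ] [-0.13  2.24  0.01] [-11.04  -1.48   9.05] [-0.32  3.17  0.13]
[33.9  -0.28 29.79] [-66.09  -0.07  31.03] [-0.12  0.71 -0.  ] [-12.18  -0.63  12.17] [-0.11  3.42  0.11]
```

```bash
python3 -m pendant '[[0,0.0005,0.0006,0.5,0,0,0],[0,0.0002,0.0006,0.3,0,0,0],[0,0,0,0,0,0,0],[0,0,0,0,0,0,0]]'>/dev/null; python3 st.py; python3 -m pendant '[[0,0.0,0.0005,0.0,0,0,0],[0,0,0,0,0,0,0],[0,0,0,0,0,0,0]]'>/dev/null; python3 st.py; python3 -m pendant '[[0,0.0,0.0005,0.0,0,0,0],[0,0,0,0,0,0,0],[0,0,0,0,0,0,0]]'>/dev/null; python3 st.py
```

```text
[33.99 -0.26 30.06] [-66.01  -0.08  29.84] [-0.11 -0.12 -0.01] [-13.09  -0.26  16.02] [-0.02  3.68  0.16]
[34.01 -0.25 30.04] [-65.99  -0.09  29.83] [-0.09 -0.12 -0.02] [-14.44   0.32  19.47] [0.12 4.03 0.12]
[34.02 -0.26 30.04] [-65.98  -0.11  29.81] [-0.08 -0.13 -0.03] [-15.81   0.54  24.01] [0.29 4.41 0.12]
```

Stiff stop at z about 30, pitch about 0°, 24 N down. Final look.

```bash
python3 - <<'E'
from bench import arm
from h import *
a=arm.get_image("wrist")["image"];b=arm.get_image("side")["image"];c=arm.get_image("scene")["image"]
f=lambda im,x,y,w,h,s:cv2.resize(im[y:y+h,x:x+w],None,fx=s,fy=s,interpolation=cv2.INTER_CUBIC)
H=np.zeros((600,800,3),np.uint8)
H[:300,:800]=f(a,40,110,400,150,2);H[300:600,:400]=f(b,305,170,80,60,5);H[300:600,400:800]=f(c,270,195,100,75,4)
cv2.imwrite("pics/f.png",H[:,:,::-1])
E
python3 st.py
```

```text
[34.06 -0.25 30.07] [-65.94  -0.1   29.84] [-0.08 -0.13 -0.03] [-15.81   1.51  22.69] [0.25 4.39 0.09]
```

View pics/f.png

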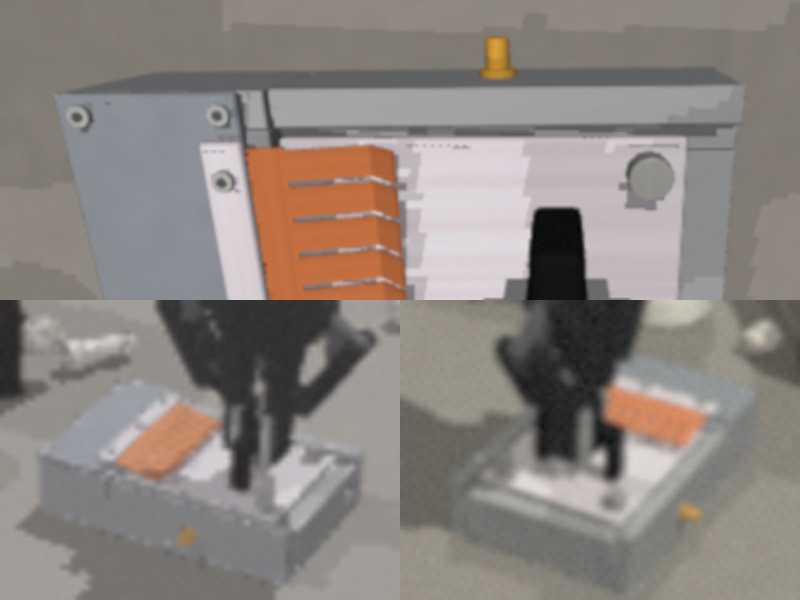

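The pictures show the cover under the copper strip (wrist crop 395,200), inside the side walls, with its screw edge flat and parallel to the near rim at (685,200). The arm is still pressing, so I'm handing in.

```bash
python3 -c "
from bench import arm
print(arm.job_done())"
```

```text
the job is handed in; nothing more can be done
None
```

The cover is under the copper strip, home at the stop and pressed flat on its seat; the robot is still holding it down with about 23 N for your two screws. I couldn't read the strip's lift directly; from the nose angle of up to about 5.5° it should have stayed well under 6 mm.

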